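# Open the snap-in filter grille of a dehumidifier

### The arm

A 6-joint arm with a two-finger parallel gripper is mounted at the origin on a cart in front of the work surface, level with it; the furniture and walls round the work are solid. World frame = base frame: x ahead of the robot, y to its left, z up, the work surface at z = 0. Lengths are in mm, angles in rad, forces in N, time in s.
With the tool pointing down it reaches from about 350 to 975 mm from the base axis. Payload 17.4 kg.
Tool frame: the origin (TCP) lies at the very end of the fingers, on their centre line; the grasp point (between the pads) lies 19 mm behind it (robot.hold_point_z is the distance from the TCP to the grasp point, in mm); z points along the fingers, y is the direction in which the jaws open and shut (so a half turn about z gives the same grasp; the last joint's range is limited). The gripper opens to 85 mm and grips with 20 to 120 N. Pads are 22 mm wide; open, the fingers measure 114 mm over their backs; the gripper's body (76 mm by 85 mm) begins 54 mm behind the grasp point. The pads swing forward as they close: fully open they stand 13 mm farther back than shut.
Start: joints at [-1.183, 0.116, 1.442, -0, 1.584, -0.038], TCP at [278.8, -614.738, 231.303] pointing down, gripper open.
Joint ranges: [-2.83, 2.83], [-0.83, 2.19], [0.07, 2.5], [-1.14, 4.28], [0.01, 3], [-2.97, 2.97]. Speed limits (rad/s): [1.89, 1.89, 2.22, 3.14, 3.14, 3.14].

### API

Orientations are given as a 3x3 rotation matrix whose columns are the frame's x, y, z axes.
In Python, from rig import monitor, eyes, robot gives the robot as it stands. The module is installed in compiled form; this text tells all that it offers.
- The arm moves only by the tool jog_arm, never from a script. Its argument "moves" is a list of rows, each a list of 3 entries, a list of its own where there are three numbers: the shift along the tool's x, y, z in m, then the turn about the tool's z in degrees, then the opening, from -1 (shut) to 1 (fully open), so that 0 is half open. In form: [[[x, y, z], spin, hand], ...]. A call has 1 to 8 rows; each row shifts and turns the commanded pose from where the row before left it, along the tool's axes as they then stand; what a row does not reach is not made up. A row lasts 1/12 s, in which the tool goes at most 41.7 mm and 7.16 degrees, less where a joint would pass 70% of its speed; a pose out of reach is approached as far as the arm can. A call is refused whole if a number of a shift passes 0.0417 or a number of a turn 7.16, either way. A call with a gripper value outside its range is refused whole. The fingers move at their own pace and stop on an object; "force" is the grip in N (left out, the last holds). Time passes only in rows, so rows that do not move let the fingers close. It gives the time, the measured TCP pose, the force and the opening at its end, in the units of the state.
- monitor.sense(): the state, without advancing time (a new reading comes with each control period).
- eyes.capture(name): name is "side" or "top"; returns the picture (420x560x3 uint8, red, green, blue); there is no depth.
- eyes.get_calibration(name): a dict with "fx", "fy", "cx", "cy" (pixels), "D" ([k1, k2, p1, p2, k3] as OpenCV has them; the pictures are not rectified), "cam_to_world" (4x4, takes a point from camera to world coordinates). Camera axes: x right, y down, z forward; pixel columns grow to the right and rows downward; lengths in mm; the calibration is good to about 2 mm. A picture is of the moment at which its call begins. get_calibration takes no time and is no camera call.
- robot.finish_job(): hands the job in, once; it reports no verdict.
Trained networks look in the newest picture that a camera, given by its name, has taken for a name from the list of things; names that differ only in an ending like _2 or _b are one class to them, and where a whole thing is asked for, a point or a joint stands for the part that bears it (a point fixed in the world has none). Each returns a list of dicts, best first, with "p" (0 to 1); they miss things now and then, are a little off and sometimes report something else, mostly with a low value. They report only what shows in the picture. A call takes as long as a camera call.
- eyes.regions_of(camera, query): "pixels" (420x560 bool, what is visible of it) and "position" ([column, row] in pixels, amid what is visible of it).
The state is a dict: "time": time; "joint_positions": joint angles; "qvel": joint speeds; "joint_efforts": joint torques, N m; "eef_pos": TCP position; "ee_rot": TCP orientation; "ft_force": force on the tool from outside, world axes, zero at the start; "ft_torque": the same for the moment, N m; "opening": finger opening in mm.
Only numpy, scipy, OpenCV 4.12 (cv2) and the standard library are available. Lean on these libraries where they do the work, as an engineer would, in place of code of your own. Each camera call takes 0.05 s, during which the arm holds its last target.

### The job

The dehumidifier's lint filter has to be cleaned: find the ribbed release tab on top of the unit and press it fully down, so that the front grille springs out of its frame, and let the tab come back up. Then draw the grille out and pivot it all the way down until it lies flat in front of the unit. Do not force anything, and leave the things standing around where they are.

Things in the scene. Friction and masses are not known exactly. Their poses are not given: they have to be found in the camera images.
- unit: White box-shaped dehumidifier, fixed to the counter, 280 wide (y) x 170 deep (x) x 150 mm high. Origin on the counter, x from front to back, y to its left, z up; back face x = 80, flat top deck z = 150 mm from x = -80 to 80. Front: the grille, between side cheeks (|y| 122 to 140) that reach forward to x = -90 mm. A loose spool stands on the rear left of the deck.
- slot (a point): Middle of the slot along y in the deck's top (unit x = -35, y = 0, z = 150 mm; axes as the unit's) in which the grey ribbed release tab sits: a pad 30 (x) x 44 (y) mm, top 16 mm and underside 1 mm above the deck. Its middle is anywhere from y = -40 to +40 mm along the slot, not measured: see it or feel for it. Sideways it withstands 50 N.
- tab (a joint): Travel of the release tab, pressed straight down, m: 0 = up, 0.014 = fully home on a hard stop. Its spring takes 3 N to start, 6 N at the end. From about 0.011 it frees the grille; it springs up again when let go.
- grille (a joint): Angle of the grille, rad: 0 = shut, upright in its frame (locked while the tab is up); 1.56 = lying flat open. When freed, two spring pins push it out to 0.45 to 0.5; from there it must be drawn. Its pivot is stiff (0.16 N m): it stays at the angle where it is left, and 1 to 2 N at the upper edge move it.
- pivot (a point): Middle of the line along unit y (at unit x = -85, z = 9 mm; axes as the unit's) about which the grille pivots; it lies in the middle of the grille's thickness. Popped out, the two spring pins, 10 mm thick, stand out to unit x = -104 mm at y = +-95, z = 59 mm.
- grille_edge (a point): Middle of the grille's free upper edge, 137 mm from the pivot line; it moves forward (unit -x) and down. The grille is a white louvred panel 240 wide (unit y) x 139 high x 10 mm thick. Lying flat, its inner face is up, 14 mm above the counter.
- inner_face (a point): Point on the grille's inner face (x points out of that face, towards the unit; z to the upper edge), 110 mm from the pivot, in the middle of the width. Here a hook rail, 55 mm to either side, sticks out 26 mm, 109 to 127 mm from the pivot; beyond it the inner face is plain out to 120 mm either side of the middle.
- spool: Wooden spool of white thread on the unit's deck, 29 x 29 x 45 mm, origin at the centre of its underside. Leave alone.
- soap_pump: Brushed steel soap dispenser, 83 x 64 x 189 mm, origin at the centre of its underside, close to the unit's left side. Leave alone.
- tin: Dark green hinged tin box, 105 x 153 x 51 mm, origin at the centre of its underside, close to the unit's right side. Leave alone.
- button_jar: Glass jar with white lid, 60 mm across, 85 mm high, origin at the centre of its underside, in front of the unit's left end. Leave alone.
- brush: Grey scrubbing brush, 30 x 85 x 55 mm, origin at the centre of its underside, in front of the unit's right end. Leave alone.
- wax_pot: Low pot with a wooden lid, 91 mm across, 53 mm high, origin at the centre of its underside, at the left. Leave alone.

How it is judged:
By the outcome, as a careful person would: the job done as asked, in the order asked, and still so for the second after the job is handed in, with the robot touching nothing.
It also fails if it takes over 51 s, if anything falls off the work surface, if the arm or the gripper's body presses on something with over 40 N, if the wrist force passes 120 N, or if a joint passes its speed limit or range.

## Working session

There is one attempt and no reset: what is moved stays moved. The work goes in short steps, Python scripts to look and compute and a tool call to move; the robot and the scene stay as the last step left them, time stands still between calls to the robot, and variables do not carry over. Pictures are saved under pics/ and viewed, and the job is handed in when it is done.

Besides the shell and the picture viewer there is one more tool, called by a JSON object that holds its "fn" and its "kwargs", one argument or row to a line. jog_arm: Moves the arm, as the interface text tells. Its arguments: {"type":"object","properties":{"moves":{"type":"array","items":{"type":"array"}},"force":{"type":"number"}},"required":["moves"]}

```bash
mkdir -p pics; cat > h.py <<'E'
import numpy as np, cv2
from rig import monitor, eyes, robot
def snap(cam,name):
    im=eyes.capture(cam); cv2.imwrite(f'pics/{name}.png',cv2.cvtColor(im,cv2.COLOR_RGB2BGR)); return im
def ray(cam,px):
    c=eyes.get_calibration(cam); K=np.array([[c['fx'],0,c['cx']],[0,c['fy'],c['cy']],[0,0,1.]])
    u=cv2.undistortPoints(np.array([[px]],float),K,np.array(c['D'],float))[0,0]
    T=np.array(c['cam_to_world']); return T[:3,3],T[:3,:3]@np.array([u[0],u[1],1.])
def atz(cam,px,z):
    o,d=ray(cam,px); return o+d*(z-o[2])/d[2]
def proj(cam,P):
    c=eyes.get_calibration(cam); K=np.array([[c['fx'],0,c['cx']],[0,c['fy'],c['cy']],[0,0,1.]])
    W=np.linalg.inv(np.array(c['cam_to_world'])); 
    return cv2.projectPoints(np.atleast_2d(P).astype(float),cv2.Rodrigues(W[:3,:3])[0],W[:3,3],K,np.array(c['D'],float))[0][:,0]
E
python3 - <<'E'
from h import *
np.set_printoptions(precision=2,suppress=True)
for c in('side','top'):
    snap(c,c+'0'); k=eyes.get_calibration(c); print(c,k['fx'],np.array(k['cam_to_world']))
s=monitor.sense(); print(s['time'],s['eef_pos'],np.array(s['ee_rot']),s['opening'],s['ft_force'])
E
```

```text
side 493.2203239136335 [[   0.32   -0.45    0.84 -742.3 ]
 [  -0.95   -0.16    0.27 -312.49]
 [   0.01   -0.88   -0.48  884.73]
 [   0.      0.      0.      1.  ]]
top 516.7315078724616 [[  -0.12   -0.76    0.63 -261.86]
 [  -0.99    0.08   -0.09  221.77]
 [   0.01   -0.64   -0.77 1186.56]
 [   0.      0.      0.      1.  ]]
0.1 [ 278.77 -614.56  230.63] [[ 0.91  0.41 -0.  ]
 [ 0.41 -0.91  0.  ]
 [ 0.   -0.   -1.  ]] 85.20647734727052 [ 0.08  0.09 -1.43]
```

View pics/side0.png

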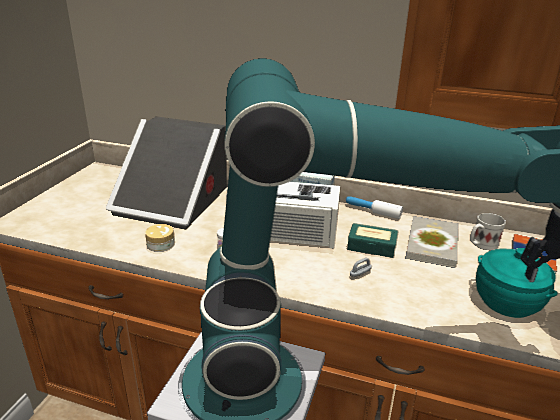

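View pics/top0.png

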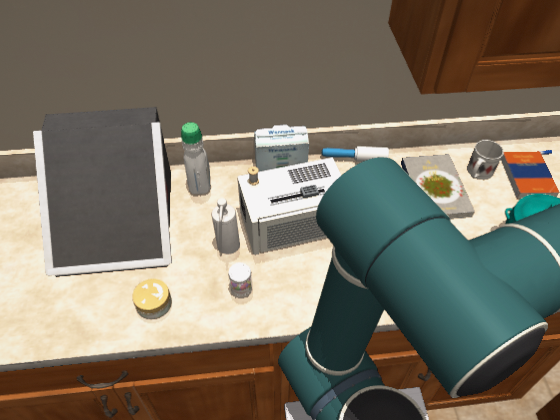

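The top view shows the unit around (300,205), the tab near (309,190), the spool at (253,175) and the jar at (240,280). The arm hides the unit's right end.

```bash
python3 - <<'E'
from h import *
im=cv2.imread('pics/top0.png'); cv2.imwrite('pics/top0z.png',cv2.resize(im[140:310,200:380],None,fx=4.4,fy=3.5*1.0,interpolation=cv2.INTER_CUBIC)[:600,:800])
im=cv2.imread('pics/top0.png'); cv2.imwrite('pics/top0z.png',cv2.resize(im[145:295,200:370],None,fx=4,fy=4,interpolation=cv2.INTER_CUBIC))
im=cv2.imread('pics/side0.png'); cv2.imwrite('pics/side0z.png',cv2.resize(im[165:285,215:415],None,fx=4,fy=4,interpolation=cv2.INTER_CUBIC))
np.set_printoptions(precision=1,suppress=True)
for cam in('top','side'):
  for q in('unit','tab','spool','soap_pump','tin','button_jar','brush','wax_pot'):
    for r in eyes.regions_of(cam,q)[:2]:
      p=np.array(r['position'],float); ys,xs=np.where(r['pixels']); print(cam,q,round(r['p'],2),p,(xs.min(),xs.max(),ys.min(),ys.max()),len(xs),[atz(cam,p,z)[:2] for z in(30,150,166)])
E
```

```text
top unit 0.58 [287.3 200. ] (np.int64(238), np.int64(340), np.int64(159), np.int64(253)) 6496 [array([725.4,  79.7]), array([623. ,  94.4]), array([609.3,  96.4])]
top tab 0.64 [309.9 188.1] (np.int64(301), np.int64(317), np.int64(186), np.int64(196)) 148 [array([765. ,   6.1]), array([658.5,  28.5]), array([644.3,  31.5])]
top tab 0.44 [150.9 299. ] (np.int64(132), np.int64(171), np.int64(279), np.int64(320)) 1273 [array([433.9, 464.5]), array([361.7, 439.3]), array([352.1, 436. ])]
top spool 0.69 [155.  301.4] (np.int64(132), np.int64(171), np.int64(280), np.int64(318)) 1218 [array([425.8, 453.9]), array([354.5, 429.8]), array([345. , 426.6])]
top spool 0.5 [252.9 178.2] (np.int64(248), np.int64(258), np.int64(167), np.int64(185)) 179 [array([824.3, 173.6]), array([711.6, 178.6]), array([696.5, 179.3])]
top soap_pump 0.92 [224.  226.4] (np.int64(211), np.int64(239), np.int64(198), np.int64(254)) 1150 [array([647. , 269.8]), array([552.7, 264.8]), array([540.1, 264.2])]
top button_jar 0.84 [234.7 279.7] (np.int64(228), np.int64(253), np.int64(263), np.int64(298)) 729 [array([467.6, 
[... 697 characters left out ...]
, array([442.9,  -6.4])]
side tin 0.7 [374.5 241.4] (np.int64(348), np.int64(397), np.int64(223), np.int64(257)) 1349 [array([ 649.1, -202.4]), array([ 453.7, -217.8]), array([ 427.7, -219.9])]
side button_jar 0.64 [217.2 235.5] (np.int64(216), np.int64(223), np.int64(229), np.int64(247)) 101 [array([509.6, 291.4]), array([333.9, 206.6]), array([310.4, 195.3])]
side brush 0.5 [359.1 267.4] (np.int64(350), np.int64(371), np.int64(257), np.int64(278)) 313 [array([ 487.7, -180.3]), array([ 315. , -198.9]), array([ 292. , -201.3])]
side wax_pot 0.88 [161.9 238.9] (np.int64(145), np.int64(174), np.int64(224), np.int64(252)) 720 [array([430. , 450.6]), array([265.4, 343.5]), array([243.5, 329.2])]
```

View pics/top0z.png

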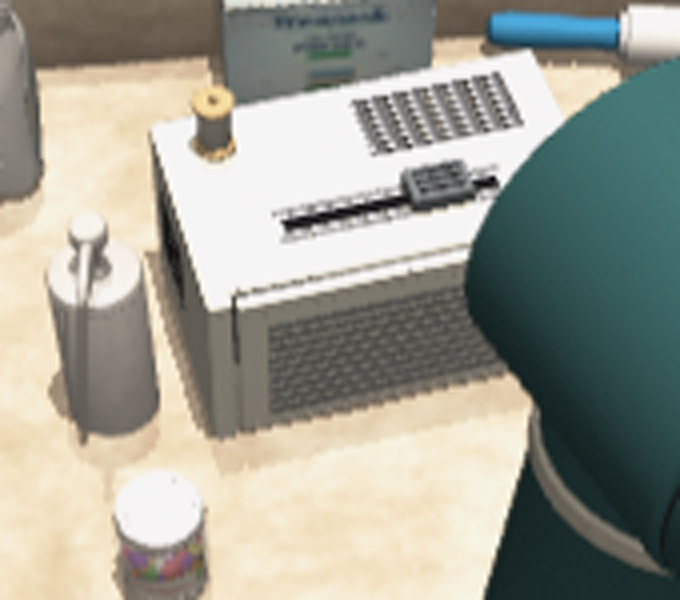

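View pics/side0z.png

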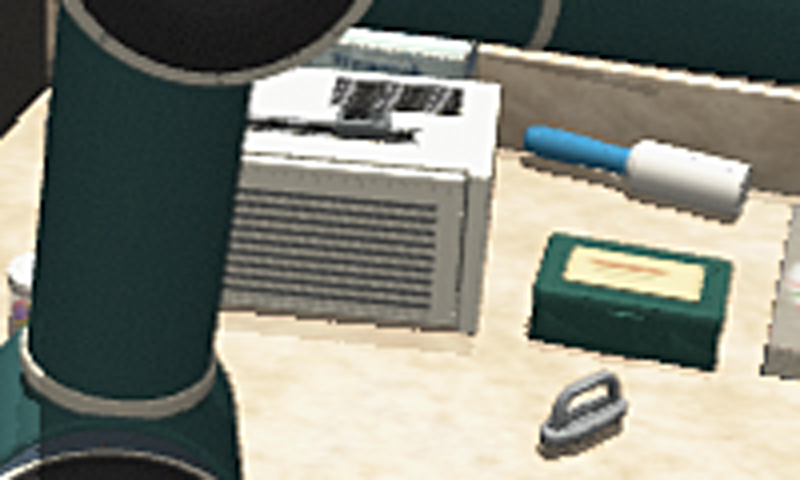

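```bash
cat > fit.py <<'E'
from h import *
from scipy.optimize import least_squares
np.set_printoptions(precision=2,suppress=True)
t=lambda x,y:(x/4+200-.4,y/4+145-.4)
s=lambda x,y:(x/4+215-.4,y/4+165-.4)
obs=[('top',t(150,130),(80,140,150)),('top',t(535,52),(80,-140,150)),('top',t(213,310),(-90,140,150)),('top',t(217,437),(-90,140,0)),
('side',s(500,82),(80,-140,150)),('side',s(475,333),(-90,-140,0)),('side',s(492,175),(-90,-140,150)),('top',t(390,205),(-35,0,150))]
def W(p,P):
    c,q=np.cos(p[2]),np.sin(p[2]); return np.array([p[0]+c*P[0]-q*P[1],p[1]+q*P[0]+c*P[1],P[2]])
def f(p,o=obs): return np.concatenate([proj(c,W(p,P))[0]-px for c,px,P in o])
r=least_squares(f,[700,50,0],loss='soft_l1'); print(r.x,np.degrees(r.x[2])); print(f(r.x).reshape(-1,2))
p=r.x
for cam in('top','side'):
  im=cv2.imread(f'pics/{cam}0.png'); im=cv2.resize(im,None,fx=4,fy=4)
  for a in [(-90,140),(-90,-140),(80,-140),(80,140)]:
    for z in(0,150): cv2.circle(im,tuple(int(v) for v in 4*proj(cam,W(p,(*a,z)))[0]),4,(0,0,255),-1)
  x0,y0=(200,145) if cam=='top' else (215,165)
  cv2.imwrite(f'pics/fit_{cam}.png',im[4*y0:4*y0+600,4*x0:4*x0+800])
# tab: middle of visible pad top
px=t(437,176)
for z in(166,): 
  q=atz('top',px,z)[:2]-p[:2]; c,sn=np.cos(p[2]),np.sin(p[2]); print('tab unit',c*q[0]+sn*q[1],-sn*q[0]+c*q[1])
E
python3 fit.py
```

```text
[669.89  70.88   0.16] 9.451464421945298
[[-0.39 -1.41]
 [-0.85 -1.1 ]
 [-1.21  0.25]
 [-0.26  1.98]
 [ 0.56  0.56]
 [ 1.09  1.59]
 [ 0.32  0.76]
 [ 0.53 -0.25]]
tab unit -32.673439357374434 -31.424153783194367
```

```bash
sleep 1
```

```text
(no output)
```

View pics/fit_top.png

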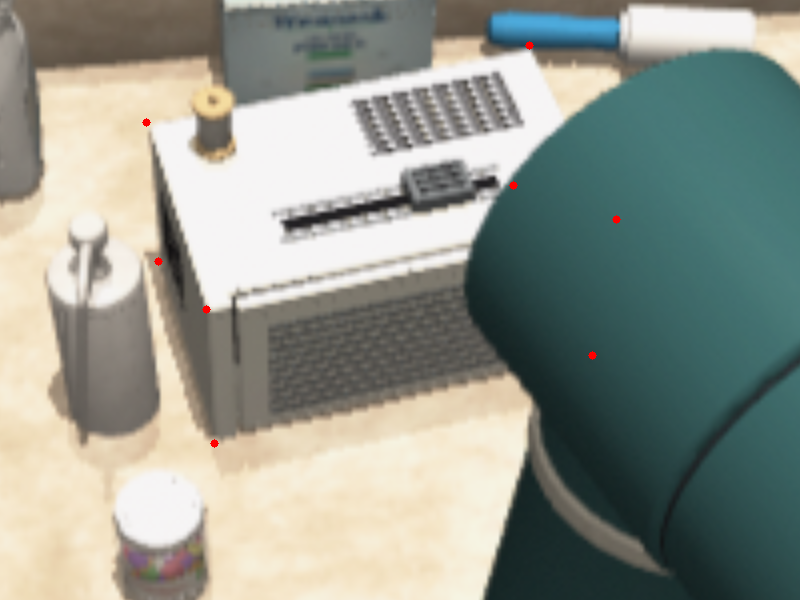

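View pics/fit_side.png

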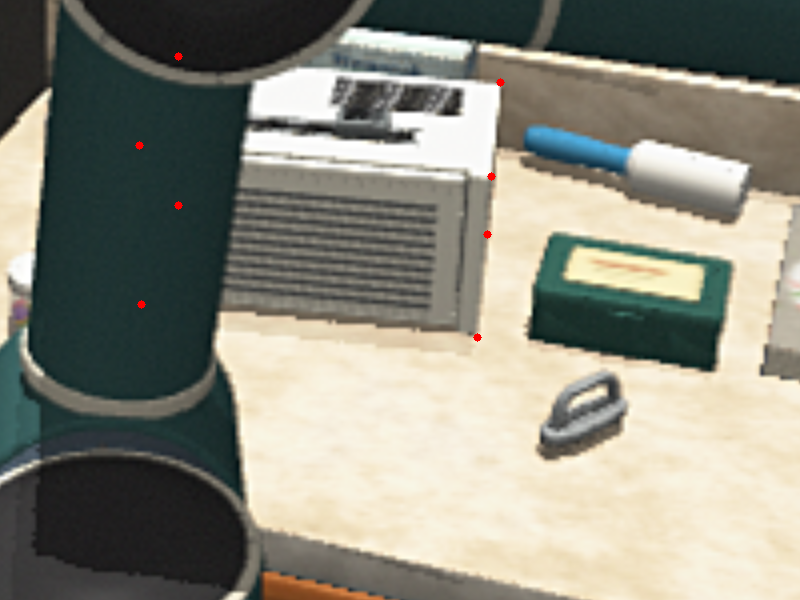

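Fit agrees to about 1–2 px: the unit is at (670, 71) with a yaw of 9.45°, and the tab is at unit y≈-31. I'll shut the fingers, raise the tool and align it with the unit.

{"fn": "jog_arm", "kwargs": {
  "moves": [
    [[0, 0, -0.02], 5, -1],
    [[0, 0, -0.02], 5, -1],
    [[0, 0, -0.02], 4.9, -1],
    [[0, 0, 0], 0, -1]
  ],
  "force": 20
}}

```text
time: 1.23
eef_pos: [279.1, -615.4, 296.0]
ee_rot: [[0.987, 0.16, 0.002], [0.16, -0.987, -0.005], [0.001, 0.005, -1.0]]
ft_force: [0.7, -0.1, -0.4]
opening: 38.4
```

```bash
cat > st.py <<'E'
from h import *
import sys
np.set_printoptions(precision=2,suppress=True)
U=np.array([669.89,70.88]); a=0.16496; 
def st():
    s=monitor.sense(); R=np.array(s['ee_rot']); p=np.array(s['eef_pos']); d=p[:2]-U
    c,q=np.cos(a),np.sin(a); u=np.array([c*d[0]+q*d[1],-q*d[0]+c*d[1],p[2]])
    print('t',s['time'],'unit',u,'yaw',np.degrees(np.arctan2(R[1,0],R[0,0])),'z',R[:,2],'F',np.array(s['ft_force']),'open',s['opening'])
    return u,R
def to(tx,ty,tz):
    u,R=st(); d=np.array([tx,ty,tz])-u; c,q=np.cos(a),np.sin(a)
    w=np.array([c*d[0]-q*d[1],q*d[0]+c*d[1],d[2]]); print('tool shift mm',R.T@w)
if __name__=='__main__':
    to(*map(float,sys.argv[1:4])) if len(sys.argv)>3 else st()
E
python3 st.py -35 -31 290
```

```text
t 1.2333 unit [-498.21 -612.76  295.97] yaw 9.186795072198327 z [ 0. -0. -1.] F [ 0.73 -0.13 -0.4 ] open 38.3819992235028
tool shift mm [ 460.51 -583.92    3.54]
```

{"fn": "jog_arm", "kwargs": {
  "moves": [
    [[0.023, -0.029, 0], 0, -1],
    [[0.023, -0.029, 0], 0, -1],
    [[0.023, -0.029, 0], 0, -1],
    [[0.023, -0.029, 0], 0, -1],
    [[0.023, -0.029, 0], 0, -1],
    [[0.023, -0.029, 0], 0, -1],
    [[0.023, -0.029, 0], 0, -1],
    [[0.023, -0.029, 0], 0, -1]
  ]
}}

```text
time: 1.9
eef_pos: [422.4, -353.9, 291.1]
ee_rot: [[0.986, 0.166, 0.0], [0.166, -0.986, -0.0], [0.0, 0.0, -1.0]]
ft_force: [0.6, -0.9, 0.5]
opening: 0.1
```

{"fn": "jog_arm", "kwargs": {
  "moves": [
    [[0.023, -0.029, 0], 0, -1],
    [[0.023, -0.029, 0], 0, -1],
    [[0.023, -0.029, 0], 0, -1],
    [[0.023, -0.029, 0], 0, -1],
    [[0.023, -0.029, 0], 0, -1],
    [[0.023, -0.029, 0], 0, -1],
    [[0.023, -0.029, 0], 0, -1],
    [[0.023, -0.029, 0], 0, -1]
  ]
}}

```text
time: 2.57
eef_pos: [565.7, -94.5, 291.1]
ee_rot: [[0.986, 0.166, 0.0], [0.166, -0.986, -0.0], [0.0, 0.0, -1.0]]
ft_force: [-0.4, -0.4, -0.6]
opening: 0.0
```

```bash
python3 st.py -35 -31 290
```

```text
t 2.5667 unit [-129.94 -146.04  291.11] yaw 9.559533166644611 z [ 0. -0. -1.] F [-0.41 -0.44 -0.59] open 0.025329326763393202
tool shift mm [  95.16 -114.86    1.11]
```

```bash
python3 - <<'E'
from h import *
for c,(x,y) in {'top':(200,145),'side':(215,165)}.items():
    im=cv2.cvtColor(snap(c,c+'1'),cv2.COLOR_RGB2BGR); cv2.imwrite(f'pics/{c}1z.png',cv2.resize(im[y:y+150,x:x+200],None,fx=4,fy=4,interpolation=cv2.INTER_CUBIC))
E
```

```text
(no output)
```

View pics/top1z.png

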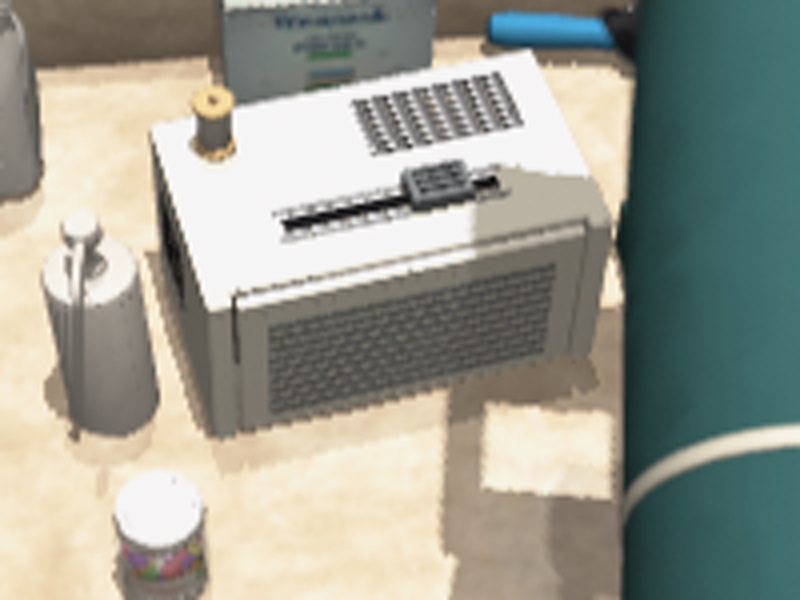

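View pics/side1z.png

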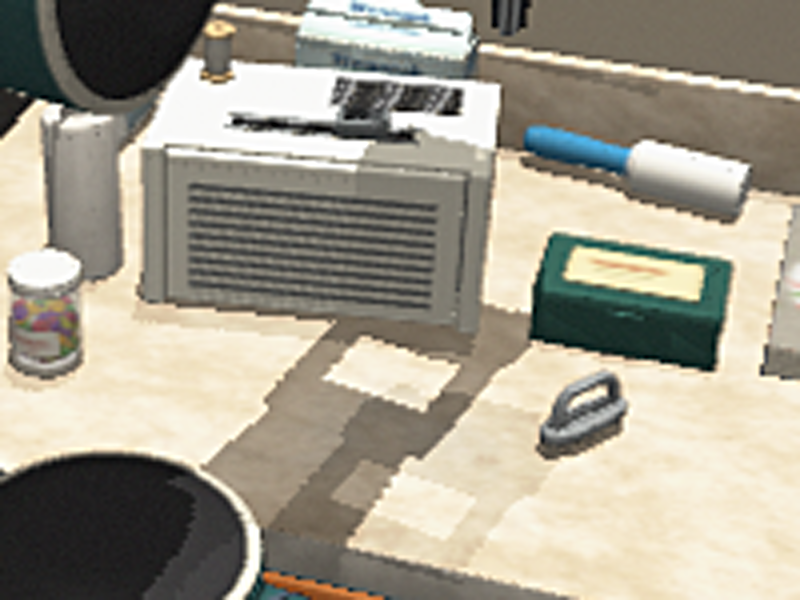

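```bash
cat >> fit.py <<'E'
print('---')
o2=obs+[('top',t(610,215),(-90,-140,150)),('top',t(590,360),(-90,-140,0)),('side',s(144,150),(-90,140,150)),('side',s(143,300),(-90,140,0))]
def g(v):
    return np.concatenate([proj(c,W(v[:3],P))[0]+(v[3:5] if c=='top' else v[5:7])-px for c,px,P in o2]+[v[3:]*0.3])
r=least_squares(g,[670,71,.16,0,0,0,0]);v=r.x;print(v,np.degrees(v[2]));print(g(v)[:-4].reshape(-1,2))
for cam,px,b in(('top',t(437,175),v[3:5]),('side',s(366,123),v[5:7])):
  q=atz(cam,np.array(px)-b,166)[:2]-v[:2]; c,sn=np.cos(v[2]),np.sin(v[2]); print('tab unit',c*q[0]+sn*q[1],-sn*q[0]+c*q[1])
E
python3 fit.py|sed '1,/---/d'
```

```text
[687.36  71.7    0.17   1.01   4.7   -1.41   1.72] 9.489158815674967
[[-0.07 -1.22]
 [-1.24 -0.65]
 [-1.02 -0.31]
 [-0.02  1.59]
 [-0.05  0.15]
 [ 0.6   0.5 ]
 [-0.16 -0.07]
 [ 0.37 -0.39]
 [ 1.39  1.32]
 [ 0.49 -0.77]
 [-0.43 -1.37]
 [ 0.16  0.64]]
tab unit -32.36150269472236 -32.25705040697906
tab unit -50.00318929518698 -36.2651081729901
```

```bash
sed -i 's/v\[3:\]\*0.3/v[3:]*1.5/' fit.py; python3 fit.py|sed '1,/---/d'
```

```text
[672.46  71.58   0.17   0.2    0.49  -0.17  -0.24] 9.487065578417445
[[-0.51 -1.55]
 [-1.08 -1.24]
 [-1.33 -0.  ]
 [-0.36  1.76]
 [ 0.33 -0.03]
 [ 0.9   0.88]
 [ 0.12  0.1 ]
 [ 0.35 -0.46]
 [ 1.76  1.3 ]
 [ 0.73 -0.9 ]
 [-0.82 -1.31]
 [-0.15  0.91]]
tab unit -32.68205767363941 -31.98202941872427
tab unit -49.94759789469958 -36.0710260371682
```

```bash
sed -i 's/669.89,70.88/671.0,71.3/; s/0.16496/0.1653/' st.py; python3 st.py -35 -33 190
```

```text
t 2.6667 unit [-129.87 -144.39  290.56] yaw 9.783445516320032 z [-0.  0. -1.] F [ 0.01 -0.48  0.13] open -0.2315129687154444
tool shift mm [  95.5  -110.76  100.66]
```

{"fn": "jog_arm", "kwargs": {
  "moves": [
    [[0.019, -0.022, 0], 0, -1],
    [[0.019, -0.022, 0], 0, -1],
    [[0.019, -0.022, 0], 0, -1],
    [[0.019, -0.022, 0], 0, -1],
    [[0.019, -0.022, 0], 0, -1],
    [[0, 0, 0.035], 0, -1],
    [[0, 0, 0.035], 0, -1],
    [[0, 0, 0.03], 0, -1]
  ]
}}

```text
time: 3.33
eef_pos: [640.4, 27.8, 188.9]
ee_rot: [[0.986, 0.166, -0.001], [0.166, -0.986, -0.0], [-0.001, 0.0, -1.0]]
ft_force: [0.0, 0.3, -0.5]
opening: -0.4
```

```bash
python3 - <<'E'
from h import *
for c,(x,y) in {'top':(200,145),'side':(215,165)}.items():
    im=cv2.cvtColor(snap(c,c+'2'),cv2.COLOR_RGB2BGR); cv2.imwrite(f'pics/{c}2z.png',cv2.resize(im[y:y+150,x:x+200],None,fx=4,fy=4,interpolation=cv2.INTER_CUBIC))
E
python3 st.py -35 -33 166
```

```text
t 3.4333 unit [-39.05 -38.01 185.6 ] yaw 9.529775629793246 z [-0.01 -0.   -1.  ] F [-0.1  -0.64 -0.31] open -0.21652890167435662
tool shift mm [ 4.21 -4.99 19.57]
```

View pics/top2z.png

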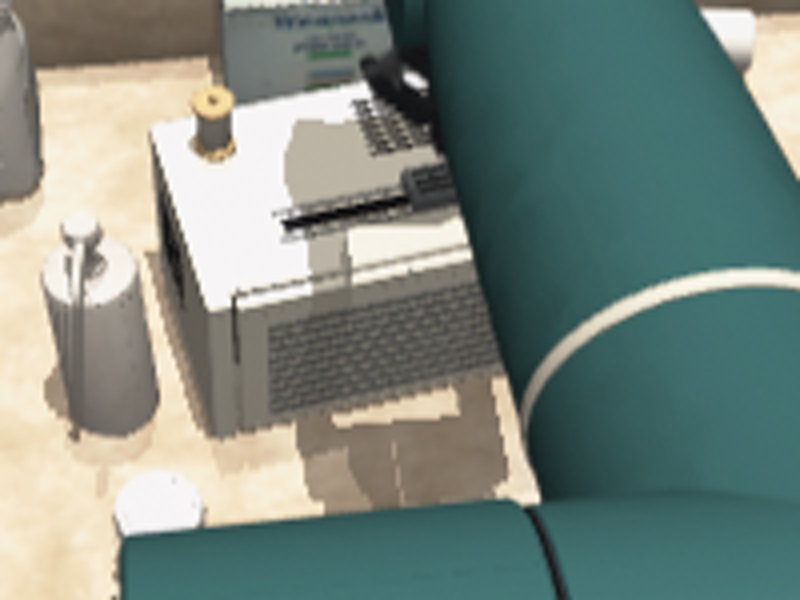

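View pics/side2z.png

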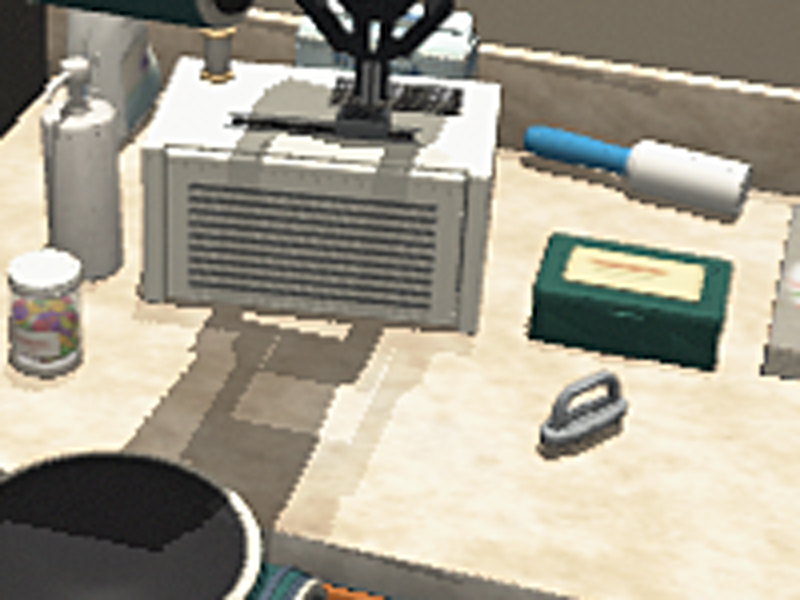

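{"fn": "jog_arm", "kwargs": {
  "moves": [
    [[0.004, -0.004, 0.008], 0, -1],
    [[0, 0, 0.006], 0, -1],
    [[0, 0, 0.0], 0, -1]
  ]
}}

```text
time: 3.68
eef_pos: [644.4, 32.4, 177.9]
ee_rot: [[0.986, 0.165, 0.001], [0.165, -0.986, 0.0], [0.001, 0.0, -1.0]]
ft_force: [0.3, -0.5, 0.1]
opening: 0.1
```

```bash
python3 st.py -35 -33 166
```

```text
t 3.6833 unit [-32.6  -33.97 177.87] yaw 9.509656794930349 z [ 0.  0. -1.] F [ 0.27 -0.49  0.12] open 0.07719815804432555
tool shift mm [-2.41 -0.98 11.86]
```

{"fn": "jog_arm", "kwargs": {
  "moves": [
    [[-0.002, -0.001, 0.006], 0, -1],
    [[0, 0, 0.004], 0, -1],
    [[0, 0, 0.002], 0, -1],
    [[0, 0, 0.002], 0, -1],
    [[0, 0, 0], 0, -1]
  ]
}}

```text
time: 4.1
eef_pos: [642.0, 33.0, 163.8]
ee_rot: [[0.986, 0.165, 0.001], [0.165, -0.986, 0.0], [0.001, 0.0, -1.0]]
ft_force: [-1.6, -0.9, 2.2]
opening: -0.1
```

{"fn": "jog_arm", "kwargs": {
  "moves": [
    [[0, 0, 0.002], 0, -1],
    [[0, 0, 0.002], 0, -1],
    [[0, 0, 0.0], 0, -1]
  ]
}}

```text
time: 4.35
eef_pos: [642.0, 33.0, 159.9]
ee_rot: [[0.986, 0.165, 0.001], [0.165, -0.986, 0.0], [0.001, 0.0, -1.0]]
ft_force: [-0.6, 0.3, 2.7]
opening: -0.2
```

{"fn": "jog_arm", "kwargs": {
  "moves": [
    [[0, 0, 0.002], 0, -1],
    [[0, 0, 0.002], 0, -1],
    [[0, 0, 0.0], 0, -1]
  ]
}}

```text
time: 4.6
eef_pos: [642.1, 33.0, 156.0]
ee_rot: [[0.986, 0.165, 0.001], [0.165, -0.986, 0.0], [0.001, 0.0, -1.0]]
ft_force: [-1.8, 0.5, 6.1]
opening: -0.3
```

{"fn": "jog_arm", "kwargs": {
  "moves": [
    [[0, 0, 0.002], 0, -1],
    [[0, 0, 0.001], 0, -1],
    [[0, 0, 0.0], 0, -1]
  ]
}}

```text
time: 4.85
eef_pos: [642.2, 33.0, 152.9]
ee_rot: [[0.986, 0.165, 0.001], [0.165, -0.986, 0.0], [0.001, 0.0, -1.0]]
ft_force: [-0.9, -0.1, 4.6]
opening: 0.1
```

{"fn": "jog_arm", "kwargs": {
  "moves": [
    [[0, 0, 0.001], 0, -1],
    [[0, 0, 0], 0, -1]
  ]
}}

```text
time: 5.02
eef_pos: [642.2, 33.0, 152.1]
ee_rot: [[0.986, 0.165, 0.001], [0.165, -0.986, 0.0], [0.001, 0.0, -1.0]]
ft_force: [-0.9, -0.1, 4.5]
opening: 0.1
```

{"fn": "jog_arm", "kwargs": {
  "moves": [
    [[0, 0, 0.001], 0, -1],
    [[0, 0, 0], 0, -1]
  ]
}}

```text
time: 5.18
eef_pos: [642.3, 33.0, 151.9]
ee_rot: [[0.986, 0.165, 0.002], [0.165, -0.986, 0.0], [0.002, 0.0, -1.0]]
ft_force: [-2.6, 0.6, 10.5]
opening: 0.1
```

```bash
cat > look.py <<'E'
from h import *
import sys
for c,(x,y) in {'top':(200,145),'side':(215,165)}.items():
    im=cv2.cvtColor(snap(c,c+sys.argv[1]),cv2.COLOR_RGB2BGR); cv2.imwrite(f'pics/{c}{sys.argv[1]}z.png',cv2.resize(im[y:y+150,x:x+200],None,fx=4,fy=4,interpolation=cv2.INTER_CUBIC))
E
python3 look.py 3; python3 st.py
```

```text
t 5.2833 unit [-34.56 -33.03 151.96] yaw 9.496823227885361 z [ 0.  0. -1.] F [-2.85 -0.68 11.25] open -0.08948344065937723
```

View pics/side3z.png

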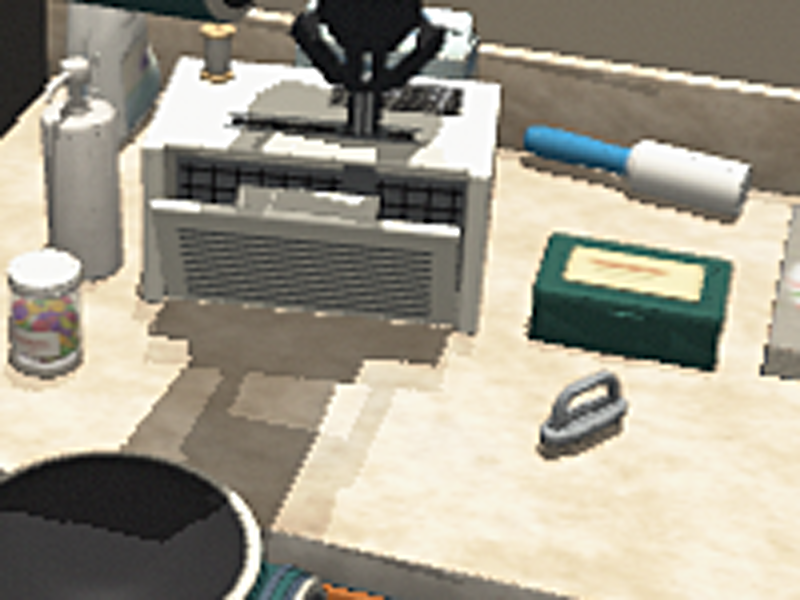

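The hard stop was reached at z=152 with 11 N. The grille has popped out: its edge now shows at about (300,215), with the hook rail at (310,205). I'll release the tab.

{"fn": "jog_arm", "kwargs": {
  "moves": [
    [[0, 0, -0.01], 0, -1],
    [[0, 0, -0.01], 0, -1],
    [[0, 0, -0.02], 0, -1],
    [[0, 0, -0.02], 0, -1],
    [[0, 0, 0], 0, -1]
  ]
}}

```text
time: 5.7
eef_pos: [642.9, 33.0, 215.3]
ee_rot: [[0.986, 0.165, 0.005], [0.165, -0.986, 0.0], [0.005, 0.001, -1.0]]
ft_force: [-0.2, -0.6, 0.7]
opening: -0.5
```

```bash
python3 look.py 4; python3 st.py -109 -84 190
```

```text
t 5.8 unit [-34.76 -32.99 211.45] yaw 9.497416326744107 z [ 0.  0. -1.] F [ 0.48  0.67 -0.94] open -0.1697177124554115
tool shift mm [-74.29  50.97  21.35]
```

View pics/side4z.png

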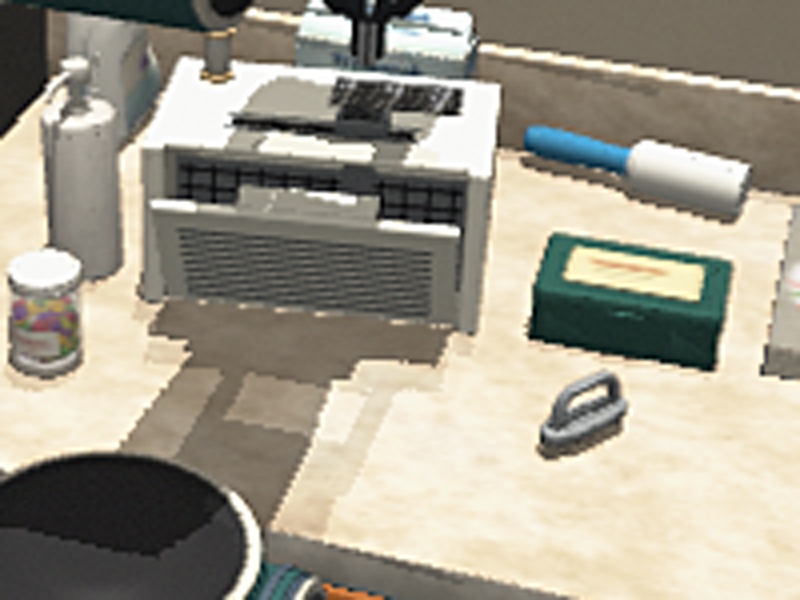

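View pics/top4z.png

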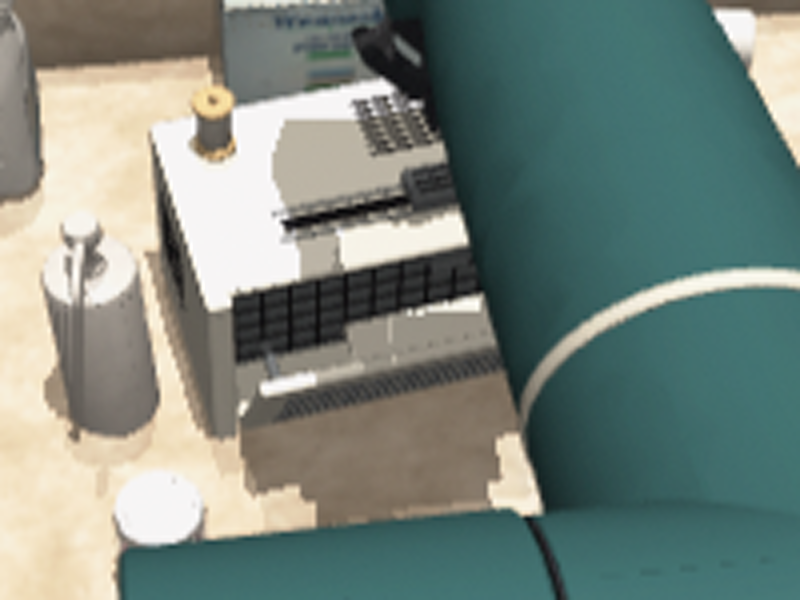

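The tab is up again in both views. Next I'll estimate the grille's angle from the side view; its upper right corner is at about (461,228).

```bash
cat > gr.py <<'E'
from st import *
def Wp(P):
    c,q=np.cos(a),np.sin(a); return np.array([U[0]+c*P[0]-q*P[1],U[1]+q*P[0]+c*P[1],P[2]])
def face(r,n,th,y): # n toward unit (normal)
    return (-85-r*np.sin(th)+n*np.cos(th), y, 9+r*np.cos(th)+n*np.sin(th))
if __name__=='__main__':
  for th in (.4,.45,.5,.55):
    for y in(-120,120):
      for n in(-5,5):
        P=face(137,n,th,y); s_=(proj('side',Wp(P))[0]-[215,165])*4; t_=(proj('top',Wp(P))[0]-[200,145])*4; print(th,y,n,np.array(P),s_,t_)
E
python3 gr.py
```

```text
0.4 -120 -5 [-142.96 -120.    133.24] [460.34 225.41] [613.34 300.47]
0.4 -120 5 [-133.75 -120.    137.13] [461.39 215.07] [608.93 286.16]
0.4 120 -5 [-142.96  120.    133.24] [151.25 197.36] [257.93 381.26]
0.4 120 5 [-133.75  120.    137.13] [153.52 187.35] [254.08 366.29]
0.45 -120 -5 [-149.09 -120.    130.19] [459.59 232.87] [616.21 310.47]
0.45 -120 5 [-140.09 -120.    134.54] [460.68 222.09] [611.98 295.93]
0.45 120 -5 [-149.09  120.    130.19] [149.74 204.59] [260.52 391.7 ]
0.45 120 5 [-140.09  120.    134.54] [151.96 194.14] [256.73 376.51]
0.5 -120 -5 [-155.07 -120.    126.83] [458.83 240.6 ] [618.94 320.6 ]
0.5 -120 5 [-146.29 -120.    131.63] [459.94 229.41] [614.91 305.87]
0.5 120 -5 [-155.07  120.    126.83] [148.26 212.1 ] [263.06 402.24]
0.5 120 5 [-146.29  120.    131.63] [150.43 201.24] [259.34 386.89]
0.55 -120 -5 [-160.87 -120.    123.18] [458.05 248.59] [621.53 330.8 ]
0.55 -120 5 [-152.35 -120.    128.41] [459.18 237.01] [617.71 315.94]
0.55 120 -5 [-160.87  120.    123.18] [146.82 219.86] [265.54 412.85]
0.55 120 5 [-152.35  120.    128.41] [148.93 208.62] [261.9  397.39]
```

{"fn": "jog_arm", "kwargs": {
  "moves": [
    [[-0.025, 0.017, 0], 0, -1],
    [[-0.025, 0.017, 0], 0, -1],
    [[-0.025, 0.017, 0], 0, -1],
    [[0, 0, 0.02], 0, -1],
    [[0, 0, 0.02], 0, -1],
    [[0, 0, 0], 0, -1]
  ]
}}

```text
time: 6.3
eef_pos: [574.4, -29.9, 165.9]
ee_rot: [[0.986, 0.164, -0.006], [0.164, -0.986, 0.001], [-0.005, -0.001, -1.0]]
ft_force: [-0.9, 0.4, -1.8]
opening: 0.1
```

```bash
python3 look.py 5; python3 st.py -110 -84 112
```

```text
t 6.4 unit [-110.38  -83.85  169.71] yaw 9.498254205583539 z [-0.  0. -1.] F [-0.72 -0.52  0.67] open -0.10529497168962626
tool shift mm [ 0.49  0.18 57.71]
```

View pics/side5z.png

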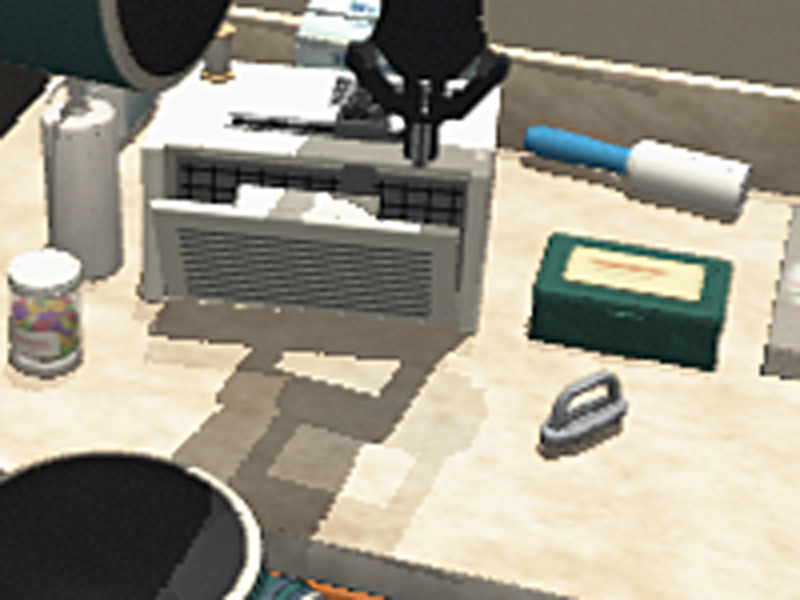

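The fingers are aligned with the gap and clear of the rail end at (378,210), so I'll descend behind the grille.

{"fn": "jog_arm", "kwargs": {
  "moves": [
    [[0, 0, 0.02], 0, -1],
    [[0, 0, 0.02], 0, -1],
    [[0, 0, 0.01], 0, -1],
    [[0, 0, 0.007], 0, -1],
    [[0, 0, 0], 0, -1]
  ]
}}

```text
time: 6.82
eef_pos: [576.2, -29.5, 112.6]
ee_rot: [[0.986, 0.165, -0.001], [0.165, -0.986, 0.0], [-0.001, -0.0, -1.0]]
ft_force: [-1.3, -0.2, -0.3]
opening: 0.3
```

```bash
python3 look.py 6; python3 st.py
```

```text
t 6.9167 unit [-109.53  -84.    114.32] yaw 9.505380341507248 z [ 0. -0. -1.] F [-1.02  0.57  0.79] open -0.1364902979840106
```

View pics/side6z.png

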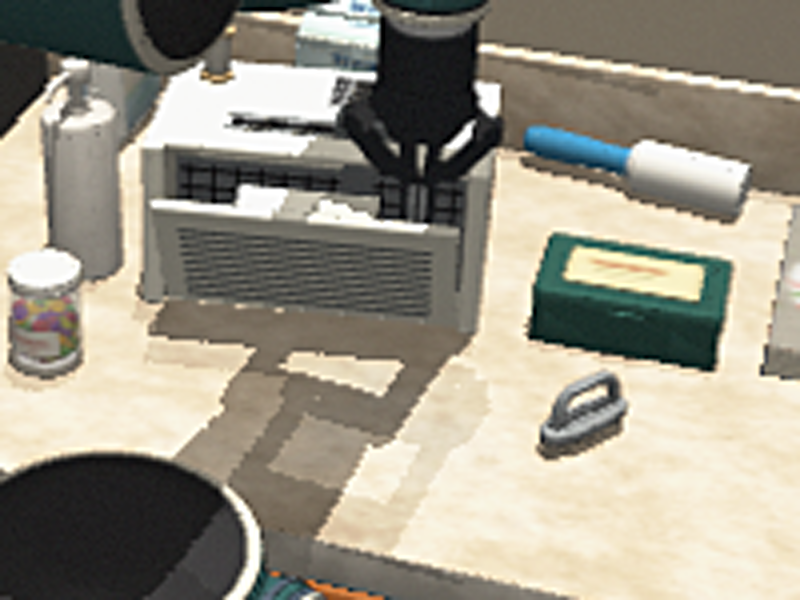

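{"fn": "jog_arm", "kwargs": {
  "moves": [
    [[-0.008, 0, 0], 0, -1],
    [[-0.007, 0, 0], 0, -1],
    [[-0.0075, 0, 0.004], 0, -1],
    [[-0.0075, 0, 0.005], 0, -1],
    [[-0.007, 0, 0.0055], 0, -1],
    [[-0.0065, 0, 0.0055], 0, -1],
    [[0, 0, 0], 0, -1]
  ]
}}

```text
time: 7.5
eef_pos: [531.7, -36.9, 91.8]
ee_rot: [[0.986, 0.165, -0.002], [0.165, -0.986, 0.0], [-0.002, -0.0, -1.0]]
ft_force: [0.3, 0.3, 0.2]
opening: 0.0
```

```bash
python3 look.py 7; python3 st.py -153.7 -84 93.4
```

```text
t 7.6 unit [-153.81  -84.     93.05] yaw 9.48636087982776 z [-0.  0. -1.] F [0.09 0.31 0.51] open -0.05750562933109904
tool shift mm [ 0.11  0.   -0.35]
```

View pics/side7z.png

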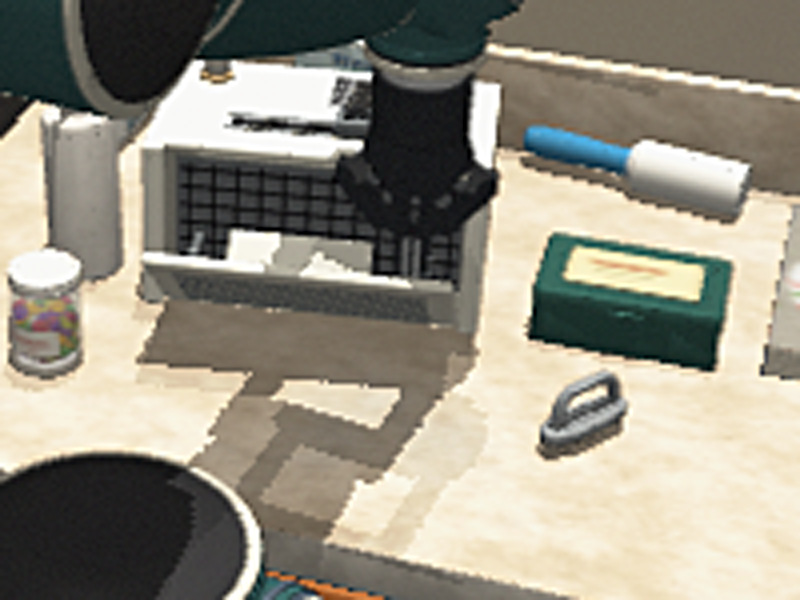

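The grille follows, to about 0.8 rad, with little force. I'll continue along the arc.

{"fn": "jog_arm", "kwargs": {
  "moves": [
    [[-0.006, 0, 0.006], 0, -1],
    [[-0.006, 0, 0.0065], 0, -1],
    [[-0.005, 0, 0.007], 0, -1],
    [[-0.005, 0, 0.0075], 0, -1],
    [[-0.004, 0, 0.008], 0, -1],
    [[-0.0035, 0, 0.008], 0, -1],
    [[0, 0, 0], 0, -1]
  ]
}}

```text
time: 8.18
eef_pos: [502.9, -41.7, 48.2]
ee_rot: [[0.986, 0.165, -0.003], [0.165, -0.986, 0.0], [-0.002, -0.001, -1.0]]
ft_force: [-0.6, 0.2, -0.6]
opening: 0.0
```

{"fn": "jog_arm", "kwargs": {
  "moves": [
    [[-0.0025, 0, 0.008], 0, -1],
    [[-0.0025, 0, 0.0085], 0, -1],
    [[-0.001, 0, 0.006], 0, -1],
    [[-0.001, 0, 0.0055], 0, -1],
    [[0, 0, 0.003], 0, -1],
    [[0, 0, 0], 0, -1]
  ]
}}

```text
time: 8.68
eef_pos: [497.1, -42.8, 18.4]
ee_rot: [[0.986, 0.165, -0.001], [0.165, -0.986, 0.0], [-0.001, -0.0, -1.0]]
ft_force: [0.4, -0.1, -0.4]
opening: 0.3
```

```bash
python3 look.py 8; python3 st.py -190 -84 15
```

```text
t 8.7833 unit [-189.9   -84.02   19.32] yaw 9.497829860244485 z [-0.  0. -1.] F [ 0.63 -0.45 -0.16] open -0.30424281237545814
tool shift mm [-0.1  -0.02  4.32]
```

View pics/side8z.png

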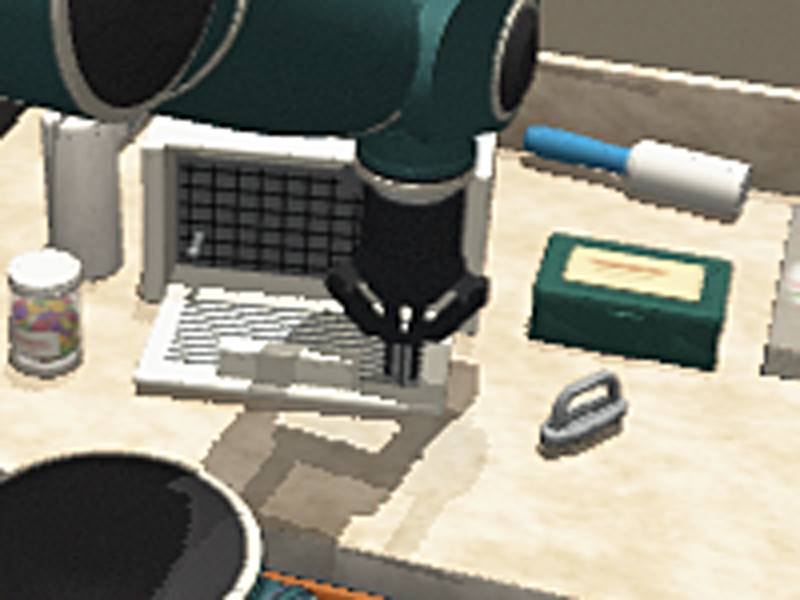

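Nearly flat. I'll press gently until the stop is felt.

{"fn": "jog_arm", "kwargs": {
  "moves": [
    [[0, 0, 0.002], 0, -1],
    [[0, 0, 0.001], 0, -1],
    [[0, 0, 0], 0, -1],
    [[0, 0, 0], 0, -1]
  ]
}}

```text
time: 9.12
eef_pos: [497.5, -42.8, 16.3]
ee_rot: [[0.986, 0.165, 0.0], [0.165, -0.986, 0.0], [0.0, -0.0, -1.0]]
ft_force: [-0.3, 1.0, -0.4]
opening: 0.3
```

{"fn": "jog_arm", "kwargs": {
  "moves": [
    [[0, 0, 0.001], 0, -1],
    [[0, 0, 0.0], 0, -1]
  ]
}}

```text
time: 9.28
eef_pos: [497.5, -42.8, 15.3]
ee_rot: [[0.986, 0.165, 0.0], [0.165, -0.986, -0.0], [0.0, 0.0, -1.0]]
ft_force: [0.1, -0.5, 0.0]
opening: -0.2
```

{"fn": "jog_arm", "kwargs": {
  "moves": [
    [[0, 0, 0.001], 0, -1],
    [[0, 0, 0.0], 0, -1]
  ]
}}

```text
time: 9.45
eef_pos: [497.6, -42.9, 15.0]
ee_rot: [[0.986, 0.165, 0.0], [0.165, -0.986, -0.0], [0.0, 0.0, -1.0]]
ft_force: [-5.5, 1.0, 9.0]
opening: 0.0
```

{"fn": "jog_arm", "kwargs": {
  "moves": [
    [[0, 0, 0.0005], 0, -1],
    [[0, 0, 0.0], 0, -1]
  ]
}}

```text
time: 9.62
eef_pos: [497.6, -42.9, 14.8]
ee_rot: [[0.986, 0.165, 0.0], [0.165, -0.986, -0.0], [0.0, 0.0, -1.0]]
ft_force: [-6.9, 0.7, 14.5]
opening: 0.1
```

{"fn": "jog_arm", "kwargs": {
  "moves": [
    [[0, 0, -0.01], 0, -1],
    [[0, 0, -0.03], 0, -1],
    [[0, 0, -0.04], 0, -1],
    [[0, 0, -0.04], 0, -1],
    [[0, 0, -0.04], 0, -1],
    [[0, 0, -0.04], 0, -1],
    [[0, 0, -0.03], 0, -1],
    [[0, 0, 0], 0, -1]
  ]
}}

```text
time: 10.28
eef_pos: [498.8, -43.0, 251.2]
ee_rot: [[0.986, 0.165, 0.009], [0.165, -0.986, -0.001], [0.008, 0.003, -1.0]]
ft_force: [0.7, 0.5, 0.1]
opening: -0.1
```

{"fn": "jog_arm", "kwargs": {
  "moves": [
    [[0, 0.04, 0], 0, -1],
    [[0, 0.04, 0], 0, -1],
    [[0, 0.04, 0], 0, -1],
    [[0, 0.04, 0], 0, -1],
    [[0, 0.04, 0], 0, -1],
    [[0, 0.04, 0], 0, -1],
    [[0, 0.04, 0], 0, -1],
    [[0, 0, 0], 0, -1]
  ]
}}

```text
time: 10.95
eef_pos: [543.4, -324.4, 242.6]
ee_rot: [[0.987, 0.162, -0.002], [0.162, -0.987, -0.0], [-0.002, 0.0, -1.0]]
ft_force: [-0.1, -0.1, -0.5]
opening: 0.0
```

```bash
python3 look.py 9; python3 st.py; python3 - <<'E'
from gr import *
for th in(1.35,1.45,1.5,1.56):
  for y in(-120,120):
    P=face(137,5,th,y); print(th,y,P[2],(proj('side',Wp(P))[0]-[215,165])*4,(proj('top',Wp(P))[0]-[200,145])*4)
E
```

```text
t 11.05 unit [-190.31 -365.14  243.2 ] yaw 9.37850550057192 z [-0.  0. -1.] F [ 0.49  0.58 -0.05] open 0.19562347626320237
1.35 -120 43.88253292087998 [446.41 377.42] [638.51 468.88]
1.35 120 43.88253292087998 [133.03 345.79] [290.23 554.03]
1.45 -120 30.472444358517173 [445.01 394.29] [637.57 483.51]
1.45 120 30.472444358517173 [132.48 362.39] [291.5  568.61]
1.5 -120 23.67847156149557 [444.36 402.4 ] [636.8  490.21]
1.5 120 23.67847156149557 [132.33 370.38] [291.92 575.25]
1.56 -120 15.478776638132462 [443.6  411.81] [635.64 497.7 ]
1.56 120 15.478776638132462 [132.28 379.66] [292.23 582.61]
```

View pics/side9z.png

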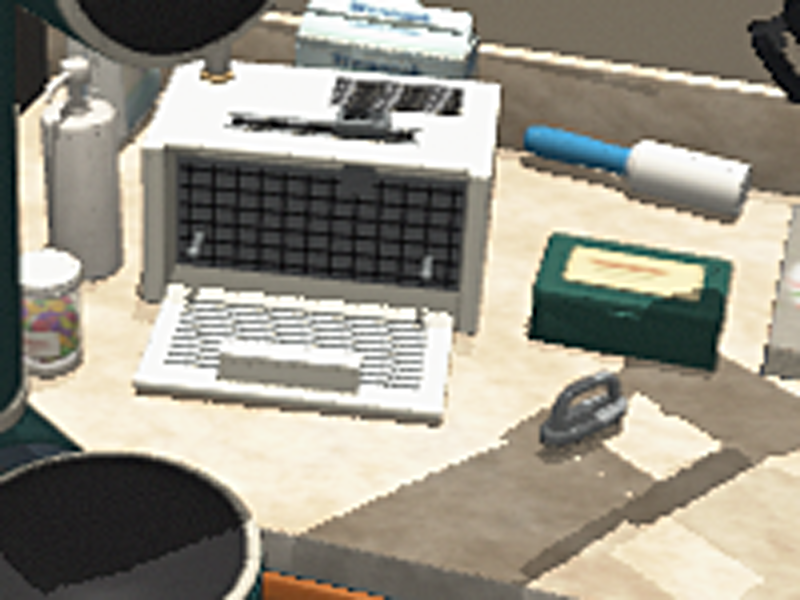

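View pics/top9z.png

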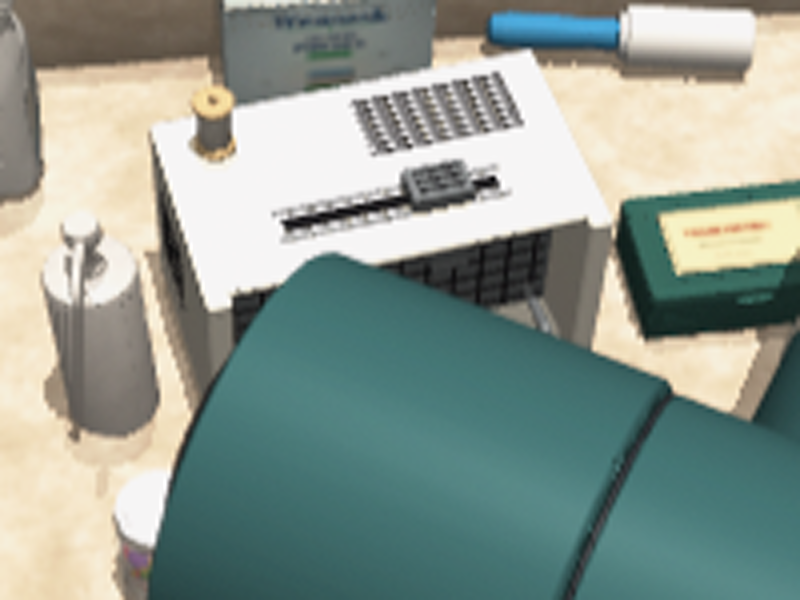

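The grille lies flat: its edge corners at (443,412) and (135,384) match 1.56 rad. The tab is up, the neighbouring things are where they were, and the arm is clear.

```bash
python3 -c "
from rig import robot; print(robot.finish_job())"
```

```text
the job is handed in; nothing more can be done
None
```

The grille is open and lying flat in front of the unit, and I handed the job in at about 11 s of the 51 s allowed.

- **Tab:** I pressed it to its hard stop (fingertips at z ≈ 152 mm, about 11 N). The grille sprang out, and the pictures show the tab up again.
- **Grille:** I drew it out with the shut fingertips on the plain inner face, right of the hook rail. I followed the arc until the stop was felt at z ≈ 15 mm, with a peak of about 15 N.
- **Last checks:** In the side picture the grille's edge corners match 1.56 rad to within a pixel or so. The spool, soap pump, jar, tin and brush look unmoved. I did not look at the wax pot again; the arm did not go near it. The arm is well clear with about zero force.
- **Disagreements:**
  - The two cameras disagreed on the tab by about 17 mm in x and 4 mm in y. I took x from the given slot and y between the two, and the press confirmed it.
  - The force readings were near zero during most of the swing, below the stated 1–2 N. The final stop contact and the picture both confirm it is flat.
  - The top picture was blocked by the arm at the end, so only the side picture shows that the grille is flat.

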